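Stow the sinker mould and shut the tin drawer

TASK

Take the sinker mould out of its slot in the pine rack and lay it down flat on the open bench with its hollows facing up, letting go of it there. Then pick it up again, lay it flat inside the open tin drawer, hollows still up, let go, and push the drawer fully home until its spring catch seats. Leave everything else where it is.

Things in the scene. Friction and masses are not known exactly. Their poses are not given: they have to be found in the camera images.
- mould: galvanized steel sinker mould, a block 90 x 24 x 50 mm (its x, y, z) with four open troughs in one broad face; the troughs run along its z and their open side faces its +y. At the start it stands on a long edge (z up) in one of the two slots of the rack; lying with hollows up, its +y points up. Origin: the centre of the 90 x 24 mm edge that it stands on at the start. About 0.45 kg
- mould_mid (a point): middle of the mould block, same axes as the mould; 12 mm above the surface when it lies flat
- rack: pine rack fixed on the bench, 110 x 150 mm (x, y), base 12 mm thick, with two slots 30 mm wide that run along x, centred at y = +38 and -38 mm, between cleats whose tops are 34 mm above the bench. Origin under its centre
- cab: low tin drawer unit fixed on the bench, 170 deep (x) x 190 wide (y) x 63 mm high, front face at its x = -85 mm; the gap above the drawer floor is 46 mm high, so only a mould lying flat goes in. Origin under its centre
- drawer (a joint): how far the drawer is pulled out towards the unit's -x, m: 0 is fully home, 0.14 fully out. It stops about 12 mm short of home against a spring catch, which takes a firm push of up to about 10 N to pass; beyond it the drawer is drawn home to its stop
- drawer_in (a point): point on the drawer's inner floor, 10 mm above the bench, on its centre line, 58 mm behind the back of the front panel (54 mm behind the inner face); moves with the drawer. Axes: x into the unit, y left, z up. The tray inside is 147 mm long (x) x 150 mm wide, its walls 4 mm thick and 26 mm high above its floor; front panel 186 mm wide, top edge 53 mm above the bench
- drawer_knob (a point): centre of the outer face of the drawer's round brass knob, 22 mm across, 30 mm above the bench, standing 20 mm out from the front panel; moves with the drawer, same axes
- stone: plain grey sharpening stone, 90 x 24 x 50 mm, stands on edge in the other rack slot; origin under its centre
- spool: wooden reel spool standing on its flange, 60 mm across, 44 mm high; origin under its centre
- float: cork float standing upright, 38 mm across, 60 mm high; origin under its centre
- lure_a: small flat brass spinner lure, about 45 mm long, 5 mm thick; origin under its middle
- lure_b: larger flat brass spinner lure, about 55 mm long, 5 mm thick; origin under its middle
- weight: cone-shaped sinker standing on its base, 44 mm across, 46 mm high; origin under its centre
- driver: screwdriver lying on the bench, along its x axis
Things that resemble listed ones, but are neither listed nor needed, are in the scene too. Leave any pink or red look-alike of the mould alone.

How it is judged:
By the outcome, as a careful person would: the job done as asked, in the order asked, and still so for the second after the job is handed in, with the robot touching nothing.
It also fails if it takes over 72 s, if anything falls off the work surface, if the arm or the gripper's body presses on something with over 40 N, if the wrist force passes 120 N, or if a joint passes its speed limit or range.

ROBOT

A 6-joint arm with a two-finger parallel gripper is mounted at the origin on the work surface. World frame = base frame: x ahead of the robot, y to its left, z up, the work surface at z = 0. Lengths are in m, angles in rad, forces in N, time in s.
With the tool pointing down it reaches from about 0.35 to 0.775 m from the base axis. Payload 5.5 kg.
Tool frame: the origin (TCP) lies midway between the tips of the shut fingers; the grasp point (between the pads) lies 19 mm behind it; z points along the fingers, x is the direction in which the jaws open and shut, and the axes are right-handed (so a half turn about z gives the same grasp; the last joint's range is limited). The gripper opens to 85 mm and grips with 20 to 120 N. Pads are 22 mm wide; open, the fingers measure 114 mm over their backs; the gripper's body (76 mm by 85 mm) begins 54 mm behind the grasp point. The pads swing forward as they close: fully open they stand 13 mm farther back than shut.
Start: joints at [-1.382, 0.313, 0.046, 1.304, 0, 1.431], TCP at [0.186, -0.544, 0.231] pointing down, gripper open.
Joint ranges: [-2.76, 2.76], [-0.86, 1.69], [-1.03, 1.26], [-2.2, 2.34], [-1.47, 1.5], [-3.14, 3.14]. Speed limits (rad/s): [2.57, 2.57, 3.14, 3.14, 3.14, 3.14].

INTERFACE

Orientations are given as a unit quaternion [x, y, z, w].
In Python, from workcell import ctrl gives the robot as it stands. Calls block until the motion is done:
- ctrl.goto(position, orientation): joint-space move of the TCP to a pose.
- ctrl.line_to(position, orientation=None, max_speed=0.15, f_stop=None): straight line of the TCP; orientation=None keeps the orientation; max_speed is the mean speed in m/s. With f_stop (N) it stops when the force on the tool has changed by that much, and returns True; else False.
- ctrl.movej(angles): joint-space move.
- ctrl.gripper_open() and ctrl.close_gripper(grasp_force=None): open the fingers fully, or close them until they stop; grasp_force is the grip in N (None keeps the last).
- ctrl.pause(seconds).
- ctrl.inverse_kinematics(position, orientation): joint angles nearest the present ones, or None.
- ctrl.snapshot(name): name is "side" or "top" or "wrist"; returns the picture (480x640x3 uint8, red, green, blue); there is no depth.
- ctrl.calibration(name): a dict with "camera_matrix" (3x3 intrinsics, pixels), "D" ([k1, k2, p1, p2, k3] as OpenCV has them; the pictures are not rectified), "world_to_cam" (4x4, takes a point from world to camera coordinates); the wrist camera has in their place "hand_eye" (4x4, takes a point from camera to tool coordinates, whose origin is the TCP and whose axes are the tool frame's). Camera axes: x right, y down, z forward; pixel columns grow to the right and rows downward; lengths in m; the calibration is good to about 2 mm. A picture is of the moment at which its call begins: read the wrist's pose just before it. calibration takes no time and is no camera call.
A pose or a line that the arm cannot do raises ctrl.PlanningError and nothing moves.
- ctrl.sign_off(): hands the job in, once; it reports no verdict.
Readings, each from a call of its own:
- ctrl.get_clock(): time.
- ctrl.get_qpos(): joint angles.
- ctrl.get_joint_vel(): joint speeds.
- ctrl.get_tau(): joint torques, N m.
- ctrl.get_eef_pos(): TCP position.
- ctrl.get_tool_rot(): TCP orientation.
- ctrl.get_ft_force(): force on the tool from outside, world axes, zero at the start.
- ctrl.get_wrist_torque(): the same for the moment, N m.
- ctrl.get_width(): finger opening in m.
Only numpy, scipy, OpenCV 4.12 (cv2) and the standard library are available. Lean on these libraries where they do the work, as an engineer would, in place of code of your own. Each camera call takes 0.05 s, during which the arm holds its last target.

## Working session

There is one attempt and no reset: what is moved stays moved. The work goes in short steps, each a Python script; the robot and the scene stay as the last script left them, time stands still between calls to the robot, and variables do not carry over. Pictures are saved under pics/ and viewed, and the job is handed in when it is done.

```bash
ls; mkdir -p pics; python3 - <<'E'
from workcell import ctrl
import cv2
for n in ("side","top","wrist"):
    im=ctrl.snapshot(n); cv2.imwrite(f"pics/{n}0.png",im[:,:,::-1])
    c=ctrl.calibration(n); print(n,{k:__import__('numpy').round(v,4).tolist() for k,v in c.items()})
print(ctrl.get_clock(),ctrl.get_tool_rot(),ctrl.get_width())
E
```

```text
pics
side {'camera_matrix': [[451.8313, 0.0, 320.8259], [0.0, 451.8313, 241.6016], [0.0, 0.0, 1.0]], 'D': [0.0342, 0.0, 0.0, 0.0, 0.0], 'world_to_cam': [[0.9587, -0.2841, 0.014, -0.5247], [-0.1494, -0.5449, -0.8251, 0.1504], [0.2421, 0.7889, -0.5649, 0.8901], [0.0, 0.0, 0.0, 1.0]]}
top {'camera_matrix': [[462.4832, 0.0, 319.4812], [0.0, 462.4832, 234.9966], [0.0, 0.0, 1.0]], 'D': [-0.1229, 0.0, 0.0, 0.0, 0.0], 'world_to_cam': [[0.0163, -0.9998, -0.0148, 0.0126], [-0.9958, -0.0149, -0.0901, 0.5557], [0.0899, 0.0162, -0.9958, 1.2211], [0.0, 0.0, 0.0, 1.0]]}
wrist {'camera_matrix': [[332.7443, 0.0, 318.5326], [0.0, 332.7443, 237.1886], [0.0, 0.0, 1.0]], 'D': [-0.0369, 0.0, 0.0, 0.0, 0.0], 'hand_eye': [[1.0, 0.0006, 0.0008, 0.0004], [-0.0008, 0.954, 0.2998, -0.0771], [-0.0005, -0.2998, 0.954, -0.1414], [0.0, 0.0, 0.0, 1.0]]}
0.15 [ 8.13295344e-01 -5.81850640e-01 -5.19197537e-04 -4.97123380e-04] 0.08550625812703792
```

View pics/top0.png

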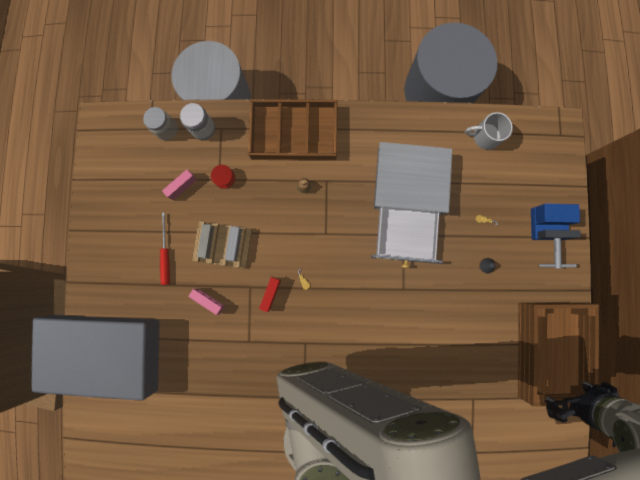

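View pics/side0.png

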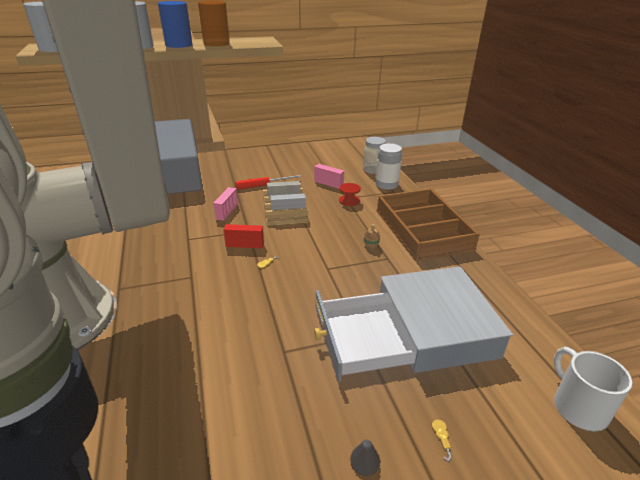

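View pics/wrist0.png

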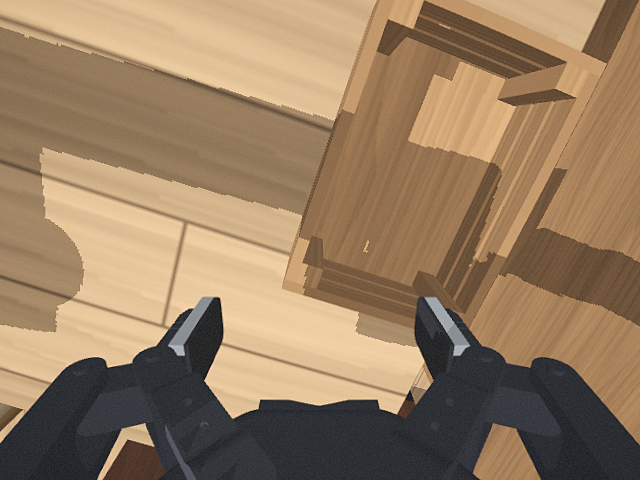

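Top view: the rack is at (222,244) with two grey blocks in it, at (205,241) and (234,245). The open drawer is at (410,232) and its knob at (406,264). Possible mix-ups with the mould are the two rack blocks (one is the stone), pinks at (178,183) and (206,301), and reds at (270,294) and (222,177). The wrist view shows only an empty crate. Next I'll write helpers and crop in close.

```bash
cat > h.py <<'E'
from workcell import ctrl
import numpy as np, cv2
from scipy.spatial.transform import Rotation as R
def cam(n,pose=None):
    c=ctrl.calibration(n); K=np.array(c["camera_matrix"]);D=np.array(c["D"])
    if n=="wrist":
        p,q=pose; T=np.eye(4);T[:3,:3]=R.from_quat(q).as_matrix();T[:3,3]=p
        W=np.linalg.inv(T@np.array(c["hand_eye"]))
    else: W=np.array(c["world_to_cam"])
    return K,D,W
def proj(P,C):
    K,D,W=C; return cv2.projectPoints(np.array(P,float).reshape(-1,3),cv2.Rodrigues(W[:3,:3])[0],W[:3,3],K,D)[0].reshape(-1,2)
def ray(uv,C):
    K,D,W=C; n=cv2.undistortPoints(np.array(uv,float).reshape(-1,1,2),K,D).reshape(-1,2)
    d=np.c_[n,np.ones(len(n))]@W[:3,:3]; o=-W[:3,:3].T@W[:3,3]; return o,d
def onplane(uv,z,C):
    o,d=ray(uv,C); return o+d*((z-o[2])/d[:,2])[:,None]
def wpose(): return np.array(ctrl.get_eef_pos()),np.array(ctrl.get_tool_rot())
def down(psi):
    # tool z down, tool x at heading psi
    x=np.array([np.cos(psi),np.sin(psi),0]);z=np.array([0,0,-1.]);return R.from_matrix(np.c_[x,np.cross(z,x),z]).as_quat()
def save(n,im,box=None,s=1):
    if box: im=im[box[1]:box[3],box[0]:box[2]]
    cv2.imwrite("pics/"+n+".png",cv2.resize(im[:,:,::-1],None,fx=s,fy=s,interpolation=cv2.INTER_CUBIC))
E
python3 - <<'E'
from h import *
t=cv2.imread("pics/top0.png")[:,:,::-1];s=cv2.imread("pics/side0.png")[:,:,::-1]
save("c_rack_top",t,(180,210,270,280),8);save("c_rack_side",s,(250,165,325,235),8);save("c_dr_top",t,(365,135,465,275),4)
T=cam("top")
print(onplane([(205,241),(234,245)],.062,T));print(onplane([(222,244)],.034,T));print(onplane([(406,264)],.03,T))
E
```

```text
[[0.5316905  0.32283376 0.062     ]
 [0.52238217 0.24489727 0.062     ]]
[[0.52638057 0.28337263 0.034     ]]
[[ 0.48061473 -0.21148785  0.03      ]]
```

View pics/c_rack_top.png

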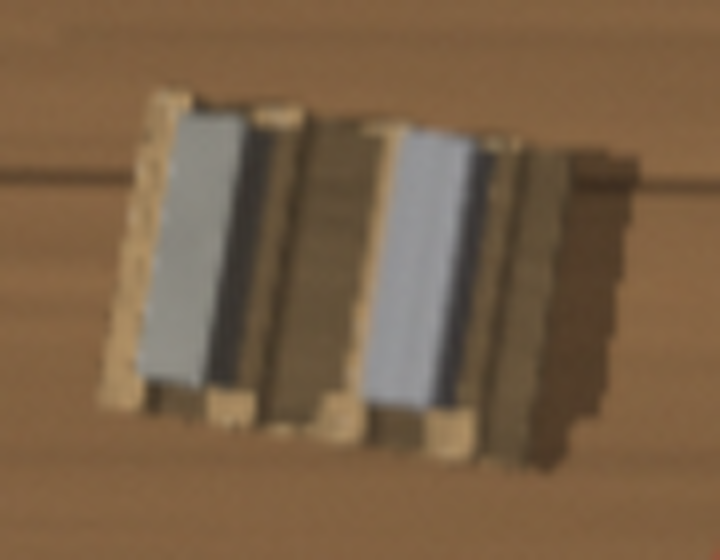

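View pics/c_rack_side.png

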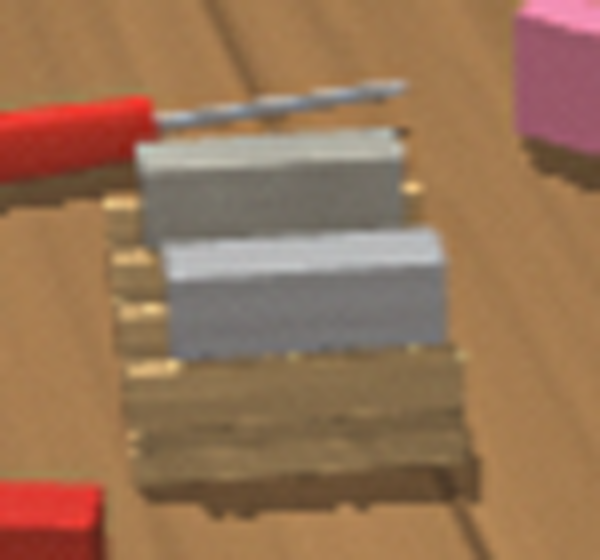

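View pics/c_dr_top.png

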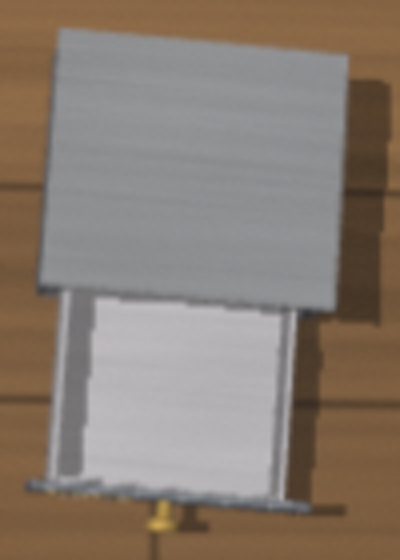

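Both rack blocks show plain faces towards the side camera, so the troughs must be on the hidden (+y) face of one of them. I'll take a close wrist look from the +y side.

```bash
python3 - <<'E'
from h import *
psi=-0.1
ctrl.goto([0.52,0.31,0.21],down(psi))
p=wpose(); im=ctrl.snapshot("wrist"); save("w1",im); np.save("w1.npy",np.r_[p[0],p[1]])
print(p,ctrl.get_qpos(),ctrl.get_clock())
E
```

```text
(array([0.52047583, 0.30926919, 0.21001261]), array([ 9.98716395e-01, -5.06512747e-02,  7.09630293e-05,  7.26100162e-05])) [ 4.03738455e-01  3.79033550e-01  8.80815392e-02  1.27984195e+00
 -1.02560121e-04  2.07585158e+00] 3.4083
```

View pics/w1.png

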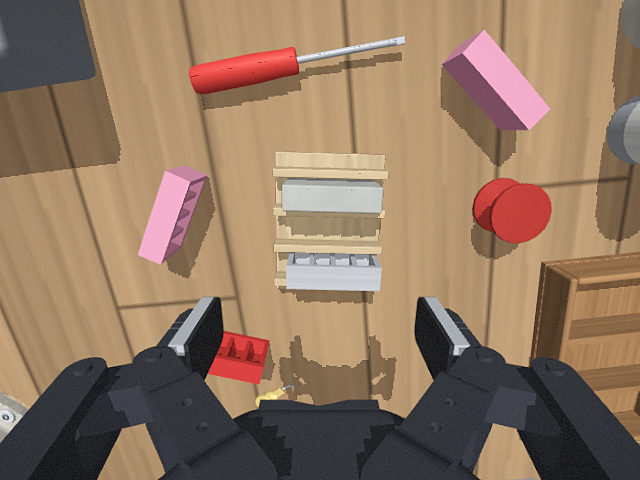

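The wrist view settles it. The lower block, with its top at about (334,277), has four troughs on its +y side, so it is the mould. The upper block at (332,195) is the plain stone. Now I'll crop and measure.

```bash
python3 - <<'E'
from h import *
im=cv2.imread("pics/w1.png")[:,:,::-1]; save("w1c",im,(260,140,400,300),5)
a=np.load("w1.npy");C=cam("wrist",(a[:3],a[3:]))
hsv=cv2.cvtColor(np.ascontiguousarray(im),cv2.COLOR_RGB2HSV)
m=((hsv[...,1]<45)&(hsv[...,2]>110)).astype(np.uint8); m[:140]=0;m[300:]=0;m[:,:265]=0;m[:,395:]=0
n,l,st,ce=cv2.connectedComponentsWithStats(m)
for i in range(1,n):
    if st[i,4]>200:
        c=cv2.findContours((l==i).astype(np.uint8),cv2.RETR_EXTERNAL,cv2.CHAIN_APPROX_NONE)[0][0]
        b=cv2.boxPoints(cv2.minAreaRect(c)); w=onplane(b,.062,C)
        print(st[i],b.round(1).tolist(),"\n",w.round(4).tolist(),w.mean(0).round(4),[np.linalg.norm(w[k]-w[k-1]).round(4) for k in range(4)])
for y in range(245,294,3): print(y,im[y,300].tolist(),im[y,334].tolist())
E
```

```text
[ 282  178  102   36 3207] [[281.3999938964844, 210.6999969482422], [282.20001220703125, 177.39999389648438], [383.29998779296875, 179.8000030517578], [382.5, 213.10000610351562]] 
 [[0.4893, 0.3225, 0.062], [0.4939, 0.3517, 0.062], [0.5808, 0.3409, 0.062], [0.5788, 0.3113, 0.062]] [0.5357 0.3316 0.062 ] [np.float64(0.0902), np.float64(0.0295), np.float64(0.0876), np.float64(0.0296)]
[ 286  252   96   39 3360] [[285.3999938964844, 288.70001220703125], [286.29998779296875, 251.6999969482422], [381.3999938964844, 254.0], [380.5, 291.0]] 
 [[0.4829, 0.2462, 0.062], [0.4887, 0.2836, 0.062], [0.5762, 0.2725, 0.062], [0.5737, 0.2345, 0.062]] [0.5304 0.2592 0.062 ] [np.float64(0.0915), np.float64(0.0378), np.float64(0.0882), np.float64(0.038)]
245 [218, 199, 161] [194, 173, 138]
248 [222, 198, 161] [224, 201, 162]
251 [215, 193, 154] [226, 203, 164]
254 [133, 139, 144] [114, 118, 124]
257 [136, 140, 144] [172, 176, 183]
260 [203, 207, 212] [161, 164, 170]
263 [195, 198, 204] [162, 167, 171]
266 [202, 205, 210] [174, 178, 183]
269 [198, 203, 209] [198, 201, 206]
272 [199, 203, 209] [198, 202, 207]
275 [203, 206, 211] [205, 209, 215]
278 [199, 204, 210] [203, 208, 211]
281 [198, 203, 207] [198, 204, 207]
284 [205, 210, 215] [205, 210, 213]
287 [205, 210, 216] [205, 209, 214]
290 [126, 98, 68] [147, 128, 104]
293 [129, 105, 74] [133, 107, 77]
```

View pics/w1c.png

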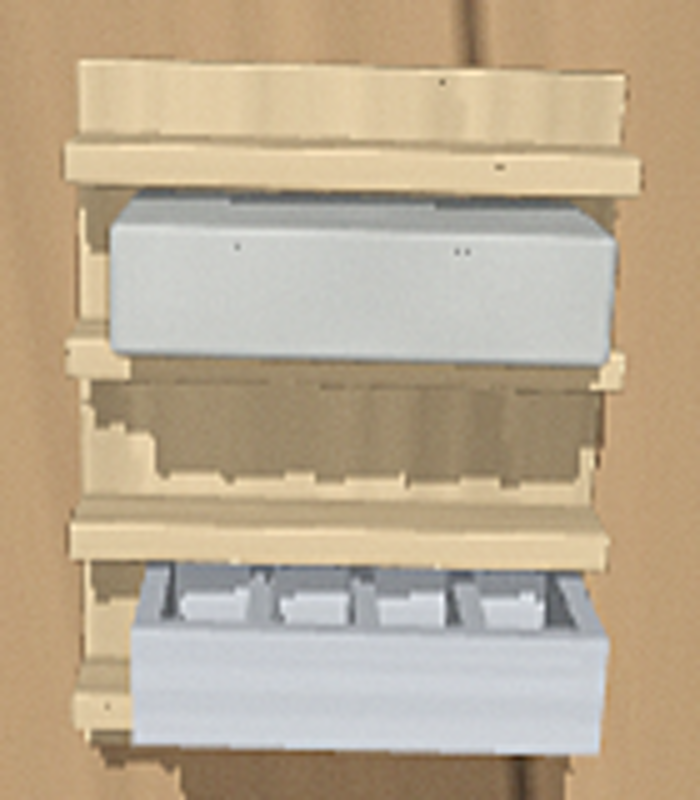

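```bash
python3 - <<'E'
from h import *
a=np.load("w1.npy");C=cam("wrist",(a[:3],a[3:]))
b=np.array([(133,627),(606,638),(600,752),(132,745)])/5+[260,140]
w=onplane(b,.062,C);print(w.round(4).tolist(),w.mean(0).round(4),[np.linalg.norm(w[k]-w[k-1]).round(4) for k in range(4)])
print([np.degrees(np.arctan2(*(q-p)[[1,0]])).round(2) for p,q in((w[0],w[1]),(w[3],w[2]))])
# rack cleat tops (z=.034): corners
b=np.array([(67,150),(640,158),(604,568),(72,555)])/5+[260,140]
w=onplane(b,.034,C);print(w.round(4).tolist(),[np.degrees(np.arctan2(*(q-p)[[1,0]])).round(2) for p,q in((w[0],w[1]),(w[3],w[2]))])
# top camera check
T=cam("top")
b=np.array([(398,130),(470,133),(432,408),(362,403)])/8+[180,210]
w=onplane(b,.062,T);print(w.round(4).tolist(),w.mean(0).round(4),[np.linalg.norm(w[k]-w[k-1]).round(4) for k in range(4)],[np.degrees(np.arctan2(*(q-p)[[1,0]])).round(2) for p,q in((w[3],w[0]),(w[2],w[1]))])
# drawer
b=np.array([(26,484),(310,508)])/4+[365,135]; w=onplane(b,.053,T);print("panel top",w.round(4).tolist(),w.mean(0),np.linalg.norm(w[1]-w[0]),np.degrees(np.arctan2(*(w[0]-w[1])[[1,0]]))-90)
b=np.array([(58,30),(348,57),(335,311),(40,287)])/4+[365,135]; w=onplane(b,.063,T);print("cab top",w.round(4).tolist(),w.mean(0),[np.linalg.norm(w[k]-w[k-1]).round(4) for k in range(4)],[np.degrees(np.arctan2(*(q-p)[[1,0]])).round(2) for p,q in((w[3],w[0]),(w[2],w[1]))])
E
```

```text
[[0.4872, 0.27, 0.062], [0.5754, 0.2589, 0.062], [0.5732, 0.2352, 0.062], [0.4838, 0.2458, 0.062]] [0.5299 0.2525 0.062 ] [np.float64(0.0244), np.float64(0.0889), np.float64(0.0237), np.float64(0.09)]
[np.float64(-7.23), np.float64(-6.75)]
[[0.4832, 0.3562, 0.034], [0.5907, 0.3439, 0.034], [0.5802, 0.2621, 0.034], [0.4729, 0.2757, 0.034]] [np.float64(-6.52), np.float64(-7.26)]
[[0.5718, 0.2579, 0.062], [0.5711, 0.2338, 0.062], [0.4804, 0.2436, 0.062], [0.4816, 0.2669, 0.062]] [0.5262 0.2505 0.062 ] [np.float64(0.0906), np.float64(0.0241), np.float64(0.0913), np.float64(0.0233)] [np.float64(-5.69), np.float64(-6.13)]
panel top [[0.4997, -0.1166, 0.053], [0.4864, -0.3044, 0.053]] [ 0.49302658 -0.21051544  0.053     ] 0.1883280969998301 -4.044216927681205
cab top [[0.8028, -0.1358, 0.063], [0.7886, -0.3315, 0.063], [0.6161, -0.3196, 0.063], [0.6288, -0.1241, 0.063]] [ 0.70908412 -0.22775897  0.063     ] [np.float64(0.1745), np.float64(0.1962), np.float64(0.1729), np.float64(0.196)] [np.float64(-3.87), np.float64(-3.94)]
```

Wrist and top cameras agree within 3 mm: mould middle at about (0.5285, 0.2515), yaw about -6.8°, measured 90 x 24 mm, all as described. The stone's near face is 65 mm away, and the open fingers need 57. Going in to grasp.

```bash
python3 - <<'E'
from h import *
q=down(np.radians(83.2)); x,y=.5285,.2515
ctrl.goto([x,y,.16],q)
ctrl.line_to([x,y,.08],max_speed=.15)
print(ctrl.line_to([x,y,.038],max_speed=.06,f_stop=8),ctrl.get_eef_pos())
ctrl.close_gripper(60); print(ctrl.get_width(),ctrl.get_ft_force())
print(ctrl.line_to([x,y,.12],max_speed=.1,f_stop=25))
print(ctrl.get_width(),ctrl.get_ft_force(),ctrl.get_wrist_torque(),ctrl.get_eef_pos())
save("s1",ctrl.snapshot("side"));p=wpose();save("w2",ctrl.snapshot("wrist"));print(ctrl.get_clock(),ctrl.get_qpos())
E
python3 -c "
import cv2;a=cv2.imread('pics/s1.png')[80:280,180:420];cv2.imwrite('pics/s1c.png',cv2.resize(a,None,fx=3,fy=3))"
```

```text
False [0.52867369 0.25156263 0.03811117]
0.02247843356988678 [-0.70872231 -0.05994721  3.21060166]
False
0.022525881022829125 [-0.9964435  -0.00889748 -3.02495104] [ 0.06331921  0.03247238 -0.03705641] [0.52788795 0.25132565 0.11913656]
8.075 [ 3.07029412e-01  3.88127587e-01 -1.27369060e-01  1.05725464e+00
 -1.48509878e-06  4.25733558e-01]
```

View pics/s1c.png

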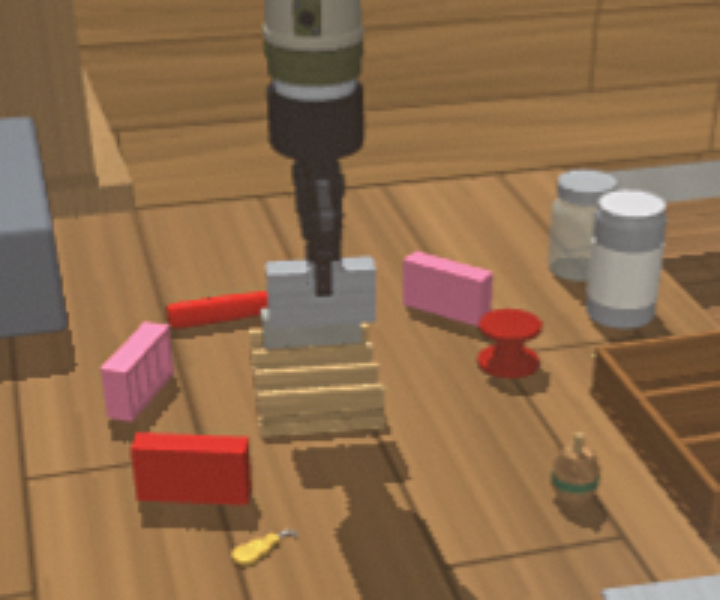

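View pics/w2.png

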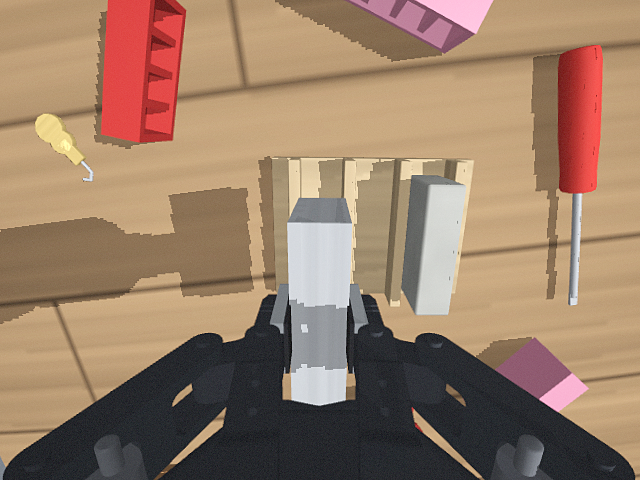

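It is held (22.5 mm width, mould upright in the pads). Next I'll tip it about its back-bottom edge towards the base, tool leaning 40°, over the open bench near (0.53, -0.01). There I'll release it just above the surface and draw the lower finger out.

```bash
python3 - <<'E'
from h import *
th=np.radians(40);c,s=np.cos(th),np.sin(th)
Q=R.from_matrix(np.c_[[c,0,s],[0,-1,0],[s,0,-c]]).as_quat()
P=np.array([.555+.012*c-.026*s,-.01,.012*s+.026*c])
print(P,Q, ctrl.inverse_kinematics(P,Q))
x,y,z=ctrl.get_eef_pos()
ctrl.line_to([x,y,.18],max_speed=.15)
ctrl.goto([P[0],P[1],.15],Q)
print(ctrl.get_width(),ctrl.get_ft_force())
print(ctrl.line_to([P[0],P[1],.05],max_speed=.12,f_stop=10))
save("s2",ctrl.snapshot("side"),(200,140,460,335),3)
p=wpose();np.save("w3.npy",np.r_[p]); save("w3",ctrl.snapshot("wrist"))
print(p,ctrl.get_clock(),ctrl.get_width())
E
```

```text
[ 0.54748006 -0.01        0.02763061] [0.93969262 0.         0.34202014 0.        ] None
0.02277141367035362 [ 0.46133179  0.31641974 -3.92067185]Traceback (most recent call last):
  File "<stdin>", line 10, in <module>
workcell.PlanningError: the arm cannot follow that straight line within its joint ranges
```

The arm can't take that lean so low at this spot. I'll search placements with the IK, which moves nothing.

```bash
cat >> h.py <<'E'
def tilt(th,phi):
    c,s=np.cos(th),np.sin(th);u=np.array([np.cos(phi),np.sin(phi),0]);k=np.array([0,0,1.])
    x=c*u+s*k; z=s*u-c*k
    return R.from_matrix(np.c_[x,np.cross(z,x),z]).as_quat(),x,-z  # quat, mould y dir, mould z dir
E
python3 - <<'E'
from h import *
print(ctrl.get_qpos(),ctrl.get_eef_pos(),ctrl.get_clock())
for ph in (0,90,-90,180,45,-45):
  for th in (30,35,40,45):
    Q,_,_=tilt(np.radians(th),np.radians(ph)); ok=[]
    for x in np.arange(.36,.66,.04):
      for y in (-.02,0.02):
        if ctrl.inverse_kinematics([x,y,.03],Q) is not None: ok.append((round(x,2),y))
    print(ph,th,ok)
E
```

```text
[-0.25543481 -0.1257011  -0.936304    0.07942549  0.16337847  1.37213754] [ 0.54753366 -0.00983398  0.14977594] 9.6583
0 30 [(np.float64(0.52), -0.02), (np.float64(0.52), 0.02), (np.float64(0.56), -0.02), (np.float64(0.56), 0.02), (np.float64(0.6), -0.02), (np.float64(0.6), 0.02), (np.float64(0.64), -0.02), (np.float64(0.64), 0.02)]
0 35 [(np.float64(0.56), -0.02), (np.float64(0.56), 0.02), (np.float64(0.6), -0.02), (np.float64(0.6), 0.02), (np.float64(0.64), -0.02), (np.float64(0.64), 0.02)]
0 40 [(np.float64(0.6), -0.02), (np.float64(0.6), 0.02), (np.float64(0.64), -0.02), (np.float64(0.64), 0.02)]
0 45 [(np.float64(0.64), -0.02), (np.float64(0.64), 0.02)]
90 30 [(np.float64(0.36), -0.02), (np.float64(0.36), 0.02), (np.float64(0.4), -0.02), (np.float64(0.4), 0.02), (np.float64(0.44), -0.02), (np.float64(0.44), 0.02), (np.float64(0.48), -0.02), (np.float64(0.48), 0.02), (np.float64(0.52), -0.02), (np.float64(0.52), 0.02), (np.float64(0.56), -0.02), (np.float64(0.56), 0.02), (np.float64(0.6), -0.02), (np.float64(0.6), 0.02), (np.float64(0.64), -0.02), (np.float64(0.64), 0.02)]
90 35 
[... 6501 characters left out ...]
), (np.float64(0.52), -0.02), (np.float64(0.52), 0.02), (np.float64(0.56), -0.02), (np.float64(0.56), 0.02), (np.float64(0.6), -0.02), (np.float64(0.6), 0.02), (np.float64(0.64), -0.02), (np.float64(0.64), 0.02)]
-45 40 [(np.float64(0.48), 0.02), (np.float64(0.52), -0.02), (np.float64(0.52), 0.02), (np.float64(0.56), -0.02), (np.float64(0.56), 0.02), (np.float64(0.6), -0.02), (np.float64(0.6), 0.02), (np.float64(0.64), -0.02), (np.float64(0.64), 0.02)]
-45 45 [(np.float64(0.48), 0.02), (np.float64(0.52), -0.02), (np.float64(0.52), 0.02), (np.float64(0.56), -0.02), (np.float64(0.56), 0.02), (np.float64(0.6), -0.02), (np.float64(0.6), 0.02), (np.float64(0.64), -0.02), (np.float64(0.64), 0.02)]
```

```bash
python3 - <<'E'
from h import *
th=np.radians(40);Q,my,mz=tilt(th,np.pi/2)
P=np.array([.53,.025,0])+.012*my+.026*mz; print(P,ctrl.inverse_kinematics(P,Q))
x,y,z=ctrl.get_eef_pos()
ctrl.goto([P[0],P[1],.15],Q)
print(ctrl.get_width(),ctrl.get_ft_force())
print(ctrl.line_to([P[0],P[1],.045],max_speed=.1,f_stop=10))
save("s2",ctrl.snapshot("side"),(200,140,460,335),3)
p=wpose();np.save("w3.npy",np.concatenate(p)); save("w3",ctrl.snapshot("wrist"))
print(p,ctrl.get_clock(),ctrl.get_width())
E
```

```text
[0.53       0.01748006 0.02763061] [-0.46353025  0.59700452 -0.25912279  1.07358756  0.61255581 -0.57813921]
0.022776913773299247 [-0.4312509  -1.12532284 -4.18465596]
False
(array([0.53050563, 0.01725979, 0.04565027]), array([ 0.66438843,  0.6646569 ,  0.24210734, -0.24125349])) 12.6583 0.022646960339083234
```

View pics/s2.png

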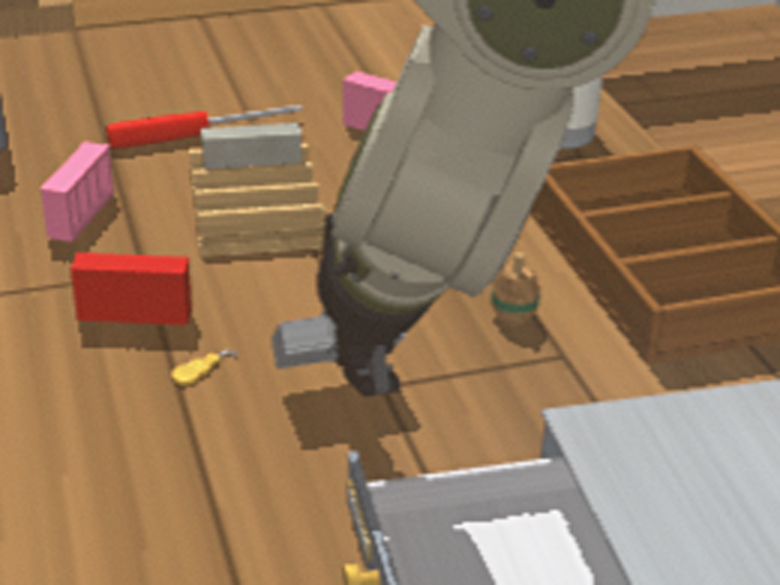

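View pics/w3.png

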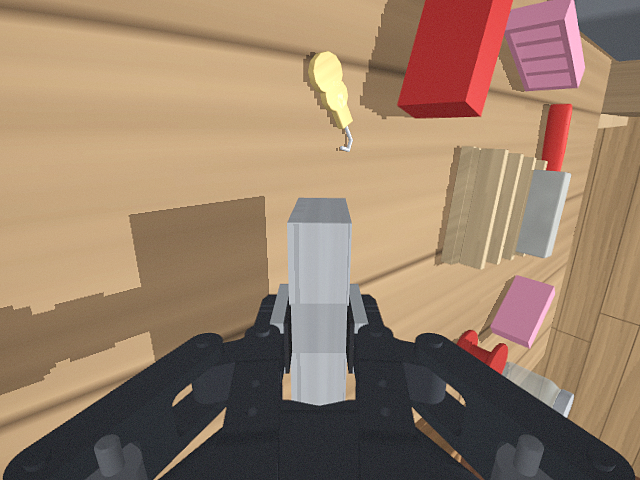

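The mould is tipped and still firmly held over clear bench. I'll lower it to contact, raise it 4 mm for finger room, release, and withdraw along the tool axis.

```bash
python3 - <<'E'
from h import *
th=np.radians(40);Q,my,mz=tilt(th,np.pi/2)
p=np.array(ctrl.get_eef_pos())
print(ctrl.line_to([.53,.0175,.022],max_speed=.03,f_stop=5)); p=np.array(ctrl.get_eef_pos());print(p,ctrl.get_ft_force())
p[2]+=.004; ctrl.line_to(p,max_speed=.03)
ctrl.gripper_open(); ctrl.pause(.3); print(ctrl.get_ft_force(),ctrl.get_width())
save("s3",ctrl.snapshot("side"),(200,140,460,335),3);save("w4",ctrl.snapshot("wrist"))
print(ctrl.get_clock(),ctrl.get_eef_pos())
E
```

```text
True
[0.52980194 0.0174198  0.02682833] [-1.34654025 -1.63250398  4.32755455]
[-1.49096182 -1.02757139  0.22319347] 0.08570508163983664
14.6083 [0.52989157 0.01728503 0.03086631]
```

View pics/s3.png

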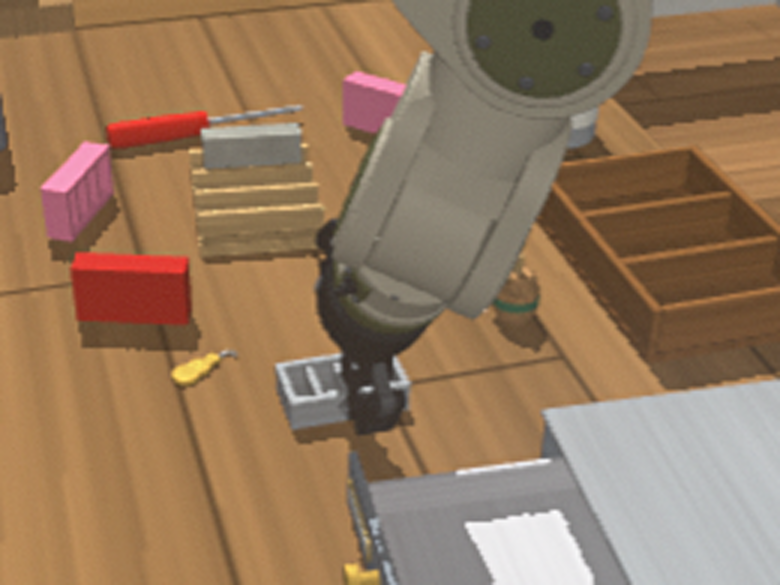

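View pics/w4.png

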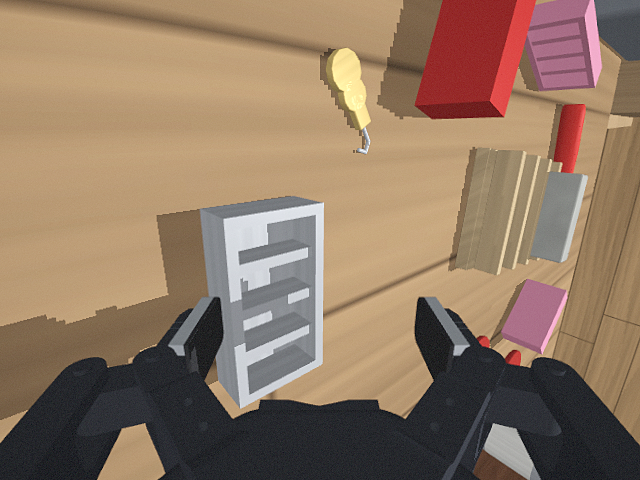

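The mould is now hollows up, near (265,290) in the wrist view and lying against the lower finger. I'll back out along the tool axis and look from above.

```bash
python3 - <<'E'
from h import *
th=np.radians(40);Q,my,mz=tilt(th,np.pi/2)
p=np.array(ctrl.get_eef_pos())
print(ctrl.line_to(p+.09*mz,max_speed=.12,f_stop=20))
ctrl.goto([.53,.0,.19],down(np.pi/2))
p=wpose();np.save("w5.npy",np.concatenate(p)); save("w5",ctrl.snapshot("wrist"))
save("s4",ctrl.snapshot("side"),(200,140,460,335),3)
print(p,ctrl.get_clock(),ctrl.get_ft_force())
E
```

```text
False
(array([0.52946154, 0.00193921, 0.19047104]), array([7.05780488e-01, 7.08430443e-01, 4.40931968e-04, 1.23436659e-04])) 16.2167 [ 0.16102722 -0.62736489 -0.44167503]
```

View pics/w5.png

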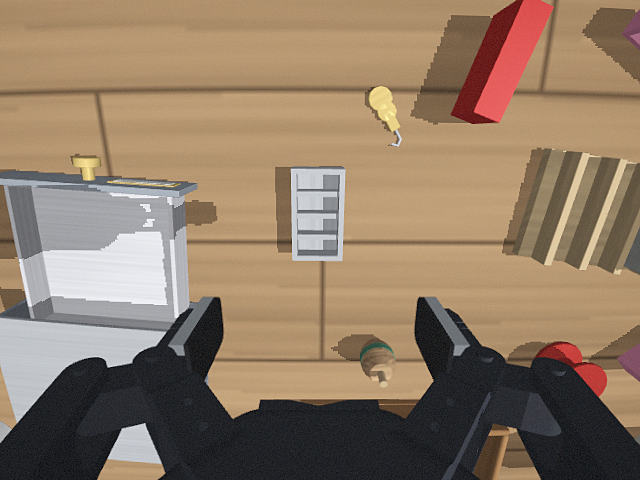

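View pics/s4.png

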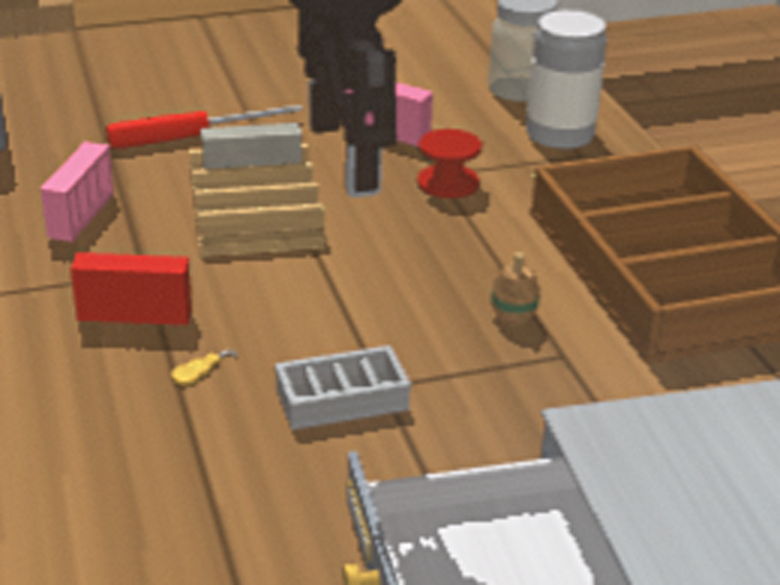

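The mould lies flat on the bench, hollows up, with its top face spanning (291,167) to (344,261). I'll measure it and the drawer from this view.

```bash
python3 - <<'E'
from h import *
im=cv2.imread("pics/w5.png")[:,:,::-1]; a=np.load("w5.npy");C=cam("wrist",(a[:3],a[3:]))
hsv=cv2.cvtColor(np.ascontiguousarray(im),cv2.COLOR_RGB2HSV)
m=((hsv[...,1]<45)&(hsv[...,2]>110)).astype(np.uint8)*255; m[:,:270]=0;m[:,370:]=0;m[:150]=0;m[275:]=0
c=max(cv2.findContours(m,cv2.RETR_EXTERNAL,cv2.CHAIN_APPROX_NONE)[0],key=cv2.contourArea)
b=cv2.boxPoints(cv2.minAreaRect(c));w=onplane(b,.024,C)
print(b.tolist(),w.round(4).tolist(),w.mean(0),[np.linalg.norm(w[k]-w[k-1]).round(4) for k in range(4)])
save("w5m",im,(280,155,360,275),5); save("w5d",im,(0,140,230,340),3)
# top camera
t=ctrl.snapshot("top"); save("t1",t,(300,200,470,290),4)
E
```

```text
[[291.0, 167.0], [345.0, 167.0], [345.0, 260.0], [291.0, 260.0]] [[0.4834, -0.0236, 0.024], [0.4832, 0.0256, 0.024], [0.574, 0.0282, 0.024], [0.5742, -0.0254, 0.024]] [0.5286998  0.00118688 0.024     ] [np.float64(0.0908), np.float64(0.0492), np.float64(0.0908), np.float64(0.0536)]
```

View pics/w5m.png

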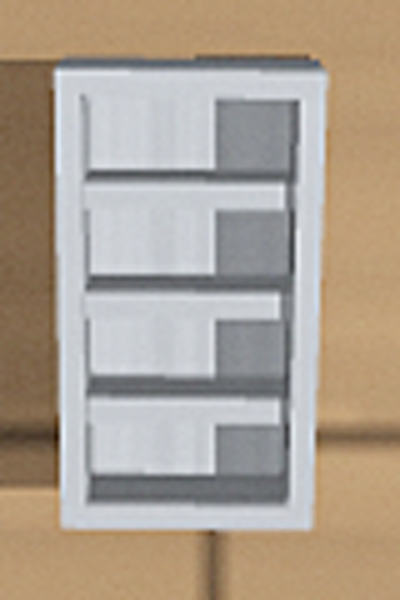

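View pics/w5d.png

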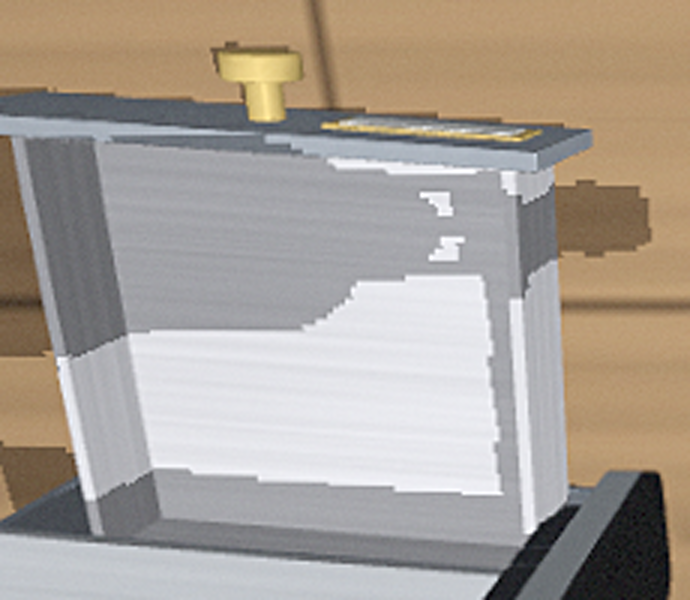

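View pics/t1.png

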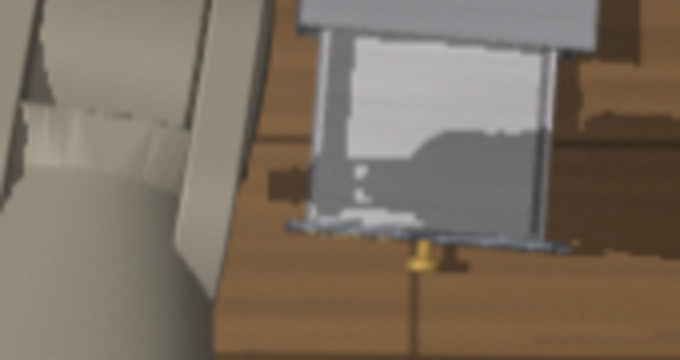

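```bash
python3 - <<'E'
from h import *
a=np.load("w5.npy");C=cam("wrist",(a[:3],a[3:]))
w=onplane([(291.2,169),(345.4,169),(342.4,260.4),(292.4,260.4)],.024,C);print("mould",w.round(4).tolist(),w.mean(0).round(4),np.degrees(np.arctan2(*((w[3]+w[2]-w[0]-w[1])[[1,0]]))))
f=lambda u,v,z:onplane([(u/3,140+v/3)],z,C)[0].round(4)
print("panel +y top outer",f(537,155,.053),"line far",f(0,118,.053))
print("wall+y top outer",f(517,190,.036),f(527,532,.036)); print("wall-y top inner",f(15,140,.036), f(85,500,.036))
print("floor corners -y",f(100,140,.01),f(160,520,.01))
print("knob outer rim",f(217,55,.03),f(303,58,.03),"stem",f(265,112,.03))
T=cam("top");g=lambda u,v,z:onplane([(u/4+300,200+v/4)],z,T)[0].round(4)
print("top: knob",g(422,268,.03),"panel",g(285,226,.053),g(570,246,.053),"walls outer",g(308,218,.036),g(545,238,.036),g(322,35,.036),g(556,50,.036))
E
```

```text
mould [[0.4852, -0.0235, 0.024], [0.485, 0.026, 0.024], [0.5744, 0.0256, 0.024], [0.5746, -0.024, 0.024]] [0.5298 0.001  0.024 ] -0.32163965424386926
panel +y top outer [ 0.5013 -0.1168  0.053 ] line far [ 0.4901 -0.2737  0.053 ]
wall+y top outer [ 0.5149 -0.1314  0.036 ] [ 0.6329 -0.1434  0.036 ]
wall-y top inner [ 0.4991 -0.2874  0.036 ] [ 0.6232 -0.2977  0.036 ]
floor corners -y [ 0.5033 -0.2825  0.01  ] [ 0.646  -0.2963  0.01  ]
knob outer rim [ 0.4747 -0.2213  0.03  ] [ 0.4758 -0.1946  0.03  ] stem [ 0.4919 -0.2096  0.03  ]
top: knob [ 0.4726 -0.2102  0.03  ] panel [ 0.4983 -0.1159  0.053 ] [ 0.4877 -0.3045  0.053 ] walls outer [ 0.5047 -0.1329  0.036 ] [ 0.4935 -0.2918  0.036 ] [ 0.6277 -0.1417  0.036 ] [ 0.6202 -0.3002  0.036 ]
```

Mould middle is at (0.530, 0.001), yaw about 0. The drawer's yaw is about -4.1°, panel centre (0.494, -0.209), knob face (0.474, -0.208). The cameras agree to about 2 mm and the sizes check out. Next I pick up the mould across its 50 mm side.

```bash
python3 - <<'E'
from h import *
q=down(np.radians(89.7)); x,y=.530,.001
ctrl.goto([x,y,.09],q)
print(ctrl.line_to([x,y,.004],max_speed=.1,f_stop=8),ctrl.get_eef_pos())
ctrl.close_gripper(60); print(ctrl.get_width(),ctrl.get_ft_force())
print(ctrl.line_to([x,y,.13],max_speed=.12,f_stop=25),ctrl.get_width(),ctrl.get_ft_force(),ctrl.get_wrist_torque())
yaw=np.radians(-4.1); 
ctrl.goto([.5595,-.214,.13],down(np.pi/2+yaw))
p=wpose();np.save("w6.npy",np.concatenate(p)); save("w6",ctrl.snapshot("wrist"))
save("s5",ctrl.snapshot("side"),(260,140,520,400),2.3)
print(p,ctrl.get_clock(),ctrl.get_width())
E
```

```text
False [0.53073457 0.00092423 0.00476855]
0.048802911605784316 [-1.12949137 -0.90767628  5.08146483]
False 0.048646667059209565 [-0.57669914  0.5640956  -3.45264369] [-0.03458341  0.00348095  0.00824311]
(array([ 0.55890101, -0.2134498 ,  0.12927727]), array([ 7.32043726e-01,  6.81256885e-01, -2.83314592e-06, -1.02028131e-03])) 20.3667 0.04895479283678812
```

View pics/w6.png

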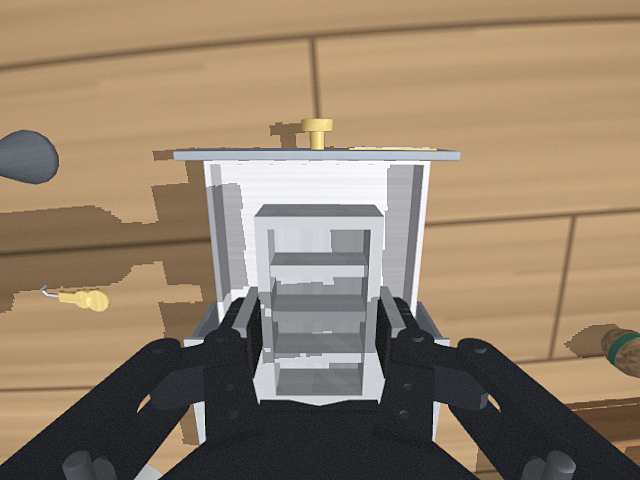

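View pics/s5.png

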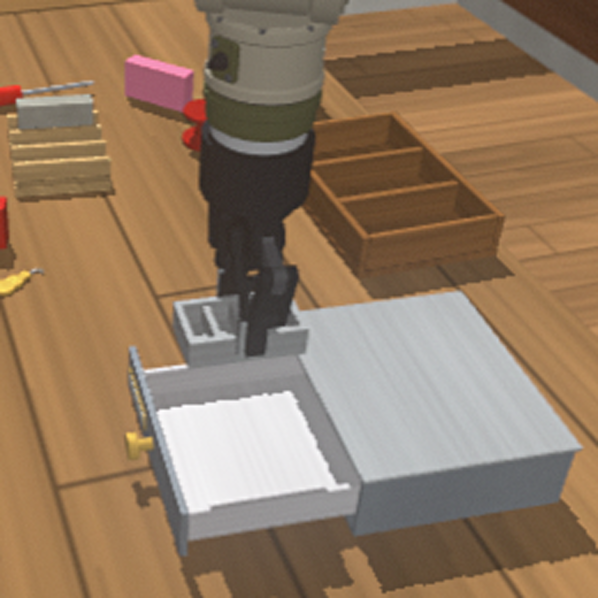

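The wrist view shows the drawer square under the tool. The panel's top edge is level at row 155, spanning columns 174 to 460 (middle 317), and the mould is centred at 319. Quick check of the depth direction, then lower.

```bash
python3 - <<'E'
from h import *
a=np.load("w6.npy");C=cam("wrist",(a[:3],a[3:]))
w=onplane([(174,153),(460,153),(174,159),(460,159)],.053,C);print(w.round(4),np.linalg.norm(w[0]-w[1]))
u=np.array([np.cos(np.radians(-4.1)),np.sin(np.radians(-4.1))])
tcp=a[:2]
out=((w[0]+w[1])/2)[:2];inn=((w[2]+w[3])/2)[:2]
print("along from outer/inner top edge to TCP",(tcp-out)@u,(tcp-inn)@u, "cab front from TCP",(np.array([.6225,-.2218])-tcp)@u)
E
```

```text
[[ 0.4882 -0.3014  0.053 ]
 [ 0.5012 -0.1185  0.053 ]
 [ 0.4919 -0.3021  0.053 ]
 [ 0.505  -0.1183  0.053 ]] 0.18335702135038082
along from outer/inner top edge to TCP 0.06428068546400327 0.060511801455804745 cab front from TCP 0.06403324269963297
```

Clear by 11 mm at the front and 19 mm at the rear.

```bash
python3 - <<'E'
from h import *
q=down(np.pi/2+np.radians(-4.1)); x,y=.5595,-.214
print(ctrl.line_to([x,y,.04],q,max_speed=.12,f_stop=12),ctrl.get_ft_force())
print(ctrl.line_to([x,y,.012],q,max_speed=.03,f_stop=5),ctrl.get_eef_pos(),ctrl.get_ft_force())
ctrl.gripper_open(); ctrl.pause(.2)
print(ctrl.line_to([x,y,.13],max_speed=.15,f_stop=15))
p=wpose();np.save("w7.npy",np.concatenate(p)); save("w7",ctrl.snapshot("wrist"))
print(p[0],ctrl.get_clock(),ctrl.get_width())
E
```

```text
False [ 0.12026166 -0.52508636 -3.42247141]
True [ 0.55963428 -0.21388313  0.01482027] [1.48752534 1.54358807 4.20058106]
False
[ 0.55890467 -0.21366636  0.12905402] 23.6833 0.08545430053952761
```

View pics/w7.png

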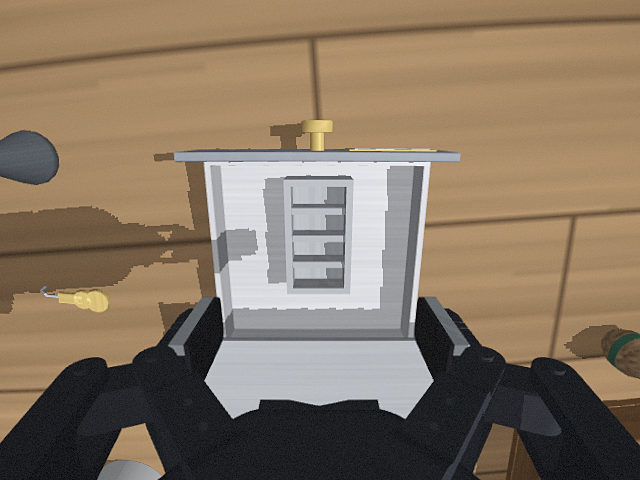

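The mould is flat in the drawer, hollows up, released, and clear of all the walls (at (319,235)). Now I push on the knob with shut fingers.

```bash
python3 - <<'E'
from h import *
yaw=np.radians(-4.1);q=down(np.pi/2+yaw);u=np.array([np.cos(yaw),np.sin(yaw),0])
K=np.array([.4742,-.2082,0])
p=np.array(ctrl.get_eef_pos()); p[2]=.16; ctrl.line_to(p,max_speed=.2)
s=K-.055*u; ctrl.goto([s[0],s[1],.13],q); ctrl.close_gripper(30)
ctrl.line_to([s[0],s[1],.02],max_speed=.15,f_stop=10)
e=K-.004*u; e[2]=.02
r=ctrl.line_to(e,max_speed=.05,f_stop=2); c=np.array(ctrl.get_eef_pos())
print("contact",r,(c-K)@u,ctrl.get_ft_force())
e=K+.155*u; e[2]=.02
r=ctrl.line_to(e,max_speed=.06,f_stop=25); c=np.array(ctrl.get_eef_pos())
print("push",r,(c-K)@u,c,ctrl.get_ft_force(),ctrl.get_clock())
save("s6",ctrl.snapshot("side"),(260,200,540,400),2.5)
E
```

```text
contact False -0.004182375874852085 [0.53205573 0.12408559 0.5393602 ]
push True 0.1168921650055088 [ 0.59082434 -0.21612047  0.01873957] [ 0.30444242 -0.22346992  0.86498727] 29.2917
```

View pics/s6.png

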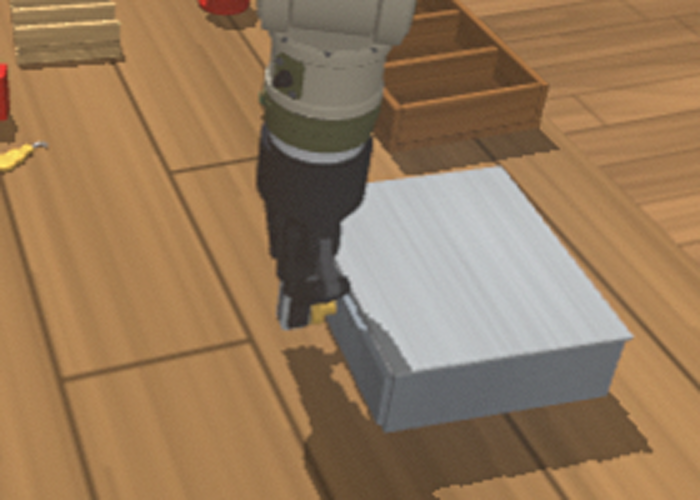

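The drawer looks shut, and the push stopped on the 25 N limit. I'll push again to see whether it's against the home stop or only the catch.

```bash
python3 - <<'E'
from h import *
yaw=np.radians(-4.1);u=np.array([np.cos(yaw),np.sin(yaw),0]);K=np.array([.4742,-.2082,0])
e=K+.15*u; e[2]=.02
r=ctrl.line_to(e,max_speed=.04,f_stop=32); c=np.array(ctrl.get_eef_pos())
print("push",r,(c-K)@u,c,ctrl.get_ft_force(),ctrl.get_clock())
ctrl.line_to(c-.06*u,max_speed=.1)
b=c-.06*u; b[2]=.2; ctrl.line_to(b,max_speed=.2)
ctrl.goto([.52,-.2,.22],down(np.pi/2+yaw))
p=wpose();np.save("w8.npy",np.concatenate(p)); save("w8",ctrl.snapshot("wrist"))
t=ctrl.snapshot("top");save("t2",t);save("s7",ctrl.snapshot("side"));print(ctrl.get_clock())
E
```

```text
push True 0.11661933475484623 [ 0.59057468 -0.21578744  0.0177955 ] [-0.64220595  0.73506519 -0.67012784] 29.75
31.9583
```

View pics/w8.png

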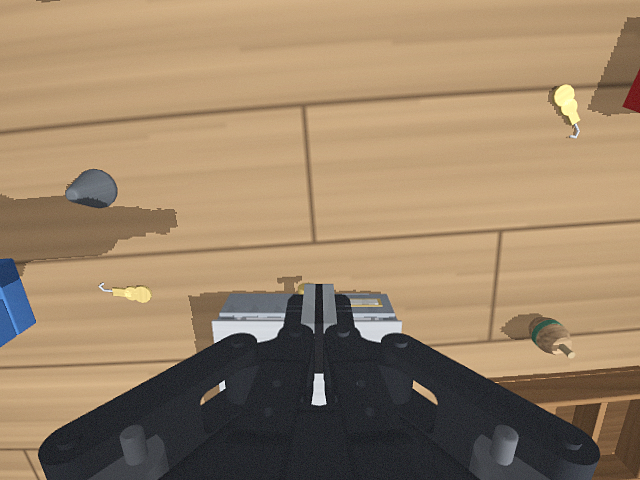

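View pics/s7.png

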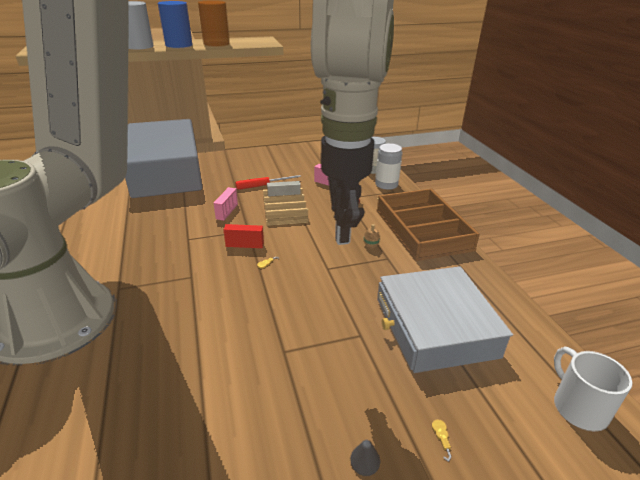

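View pics/t2.png

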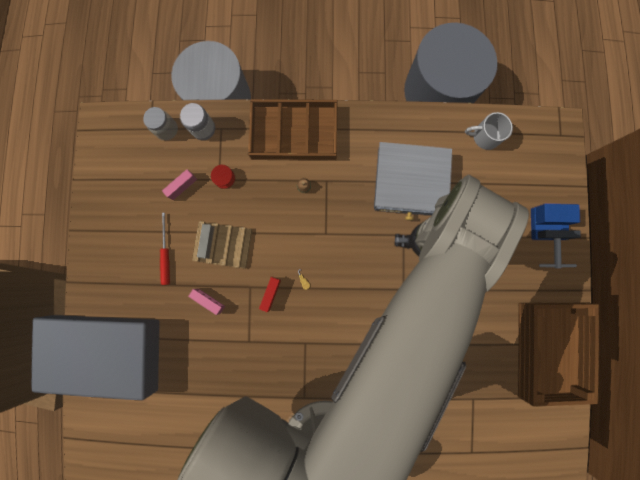

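A 32 N push moved it no further, which is well past the catch's 10 N. I'll check the panel-to-cabinet gap in a close view, since 12 mm would mean it isn't seated.

```bash
python3 - <<'E'
from h import *
yaw=np.radians(-4.1)
ctrl.goto([.62,-.22,.22],down(np.pi/2+yaw))
p=wpose();np.save("w9.npy",np.concatenate(p)); im=ctrl.snapshot("wrist"); save("w9",im);save("w9c",im,(200,130,440,290),3.3);print(p[0],ctrl.get_clock())
E
```

```text
[ 0.62019838 -0.21996948  0.2180228 ] 32.5
```

View pics/w9c.png

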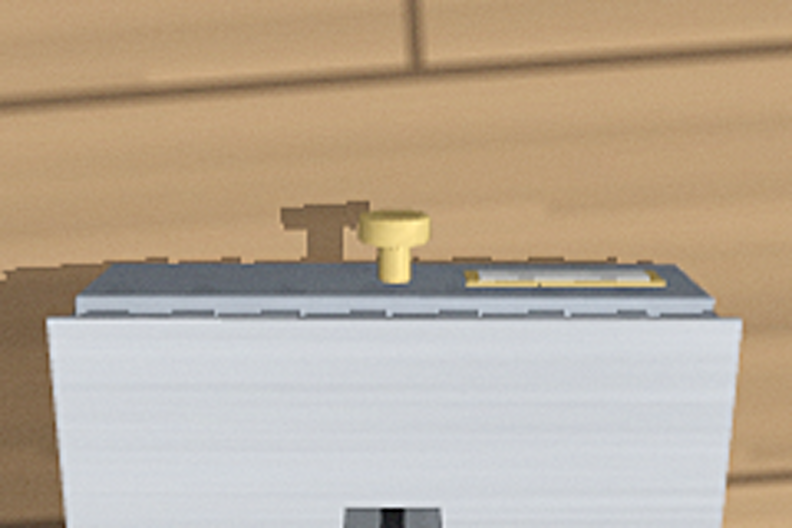

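```bash
python3 - <<'E'
from h import *
a=np.load("w9.npy");C=cam("wrist",(a[:3],a[3:]))
k=lambda u,v,z:onplane([(200+u/3.3,130+v/3.3)],z,C)[0]
u=np.array([np.cos(np.radians(-4.1)),np.sin(np.radians(-4.1))])
P=lambda x:round(float(x[:2]@u),4)
print("outer",P(k(395,296,.053)),"inner",P(k(395,312,.053)),"cab",P(k(395,318,.063)),"knob",P(k(395,218,.035)), "initial panel outer", P(np.array([.4942,-.2096])))
E
```

```text
outer 0.6368 inner 0.6416 cab 0.6406 knob 0.6174 initial panel outer 0.5079
```

The panel's inner edge is flush with the cabinet front (0.6416 vs 0.6406 m along the axis; unseated would show about 12 mm). Everything else is where it was and the arm is clear, so I'm handing in.

```bash
python3 - <<'E'
from h import *
print(ctrl.get_clock(),ctrl.get_ft_force()); ctrl.sign_off()
E
```

```text
32.5 [-0.14555456  0.13673222 -0.5160837 ]
the job is handed in; nothing more can be done
```

The job is handed in at 32.5 s of the 72 s allowed. I took the mould (the troughed block in the rack's right-hand slot) out and laid it flat on the open bench, hollows up, and let go. Then I picked it up again, released it flat in the drawer with the hollows still up, and pushed the drawer shut by its knob.

- **Drawer:** the panel is flush with the cabinet front to about 1 mm; stuck at the catch it would show about 12 mm. A second push to the 32 N limit moved it no further, so I take the catch as seated.
- **Mould in the drawer:** the last wrist picture before pushing shows it flat, hollows up and clear of all the walls. I couldn't see it once the drawer was shut.
- **Everything else:** by eye, the stone, spool, float, lures, weight, driver and look-alikes are where they were in the last pictures.

**Went wrong or disagreed:**
- The first spot I planned for laying it on the bench was out of the arm's range, so I used another direction.
- The light 2 N check for touching the knob didn't trigger, and the force reading had fallen to about zero when I read it after each push stopped.

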